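Make up two cylinder repair kits

ROBOT

A 6-joint arm with a two-finger parallel gripper is mounted at the origin on the work surface. World frame = base frame: x ahead of the robot, y to its left, z up, the work surface at z = 0. Lengths are in m, angles in rad, forces in N, time in s.
With the tool pointing down it reaches from about 0.275 to 0.85 m from the base axis. Payload 19 kg.
Tool frame: the origin (TCP) lies where the fingers leave the gripper's body, on its centre line; the fingertips stand 73 mm ahead of it and the grasp point (between the pads) lies 54 mm ahead of it; x points along the fingers, z is the direction in which the jaws open and shut, and the axes are right-handed (so a half turn about x gives the same grasp; the last joint's range is limited). The gripper opens to 85 mm and grips with 20 to 120 N. Pads are 22 mm wide; open, the fingers measure 114 mm over their backs; the gripper's body (76 mm by 85 mm) begins 54 mm behind the grasp point. The pads swing forward as they close: fully open they stand 13 mm farther back than shut.
Start: joints at [1.065, 0.15, 1.437, -0, 1.554, -0.134], TCP at [0.209, 0.536, 0.304] pointing down, gripper open.
Joint ranges: [-2.8, 2.8], [-0.68, 2.1], [0.12, 2.68], [-1.39, 4.53], [0.16, 2.79], [-2.81, 2.81]. Speed limits (rad/s): [1.89, 1.89, 2.22, 3.01, 3.01, 3.01].

INTERFACE

Orientations are given as a rotation vector (axis times angle).
In Python, from cell import status, read_camera, job gives the robot as it stands.
- The arm moves only by the shell command python3 -m pendant 'ROWS'. ROWS is text: rows parted by semicolons, each of 5 numbers parted by spaces: the shift along the world's x, y, z in mm, then the turn about the world's z in rad, then the closure in counts, from 0 (fully open) to 255 (shut). A call has 1 to 8 rows; each row shifts and turns the commanded pose from where the row before left it; what a row does not reach is not made up. A row lasts 1/10 s, in which the tool goes at most 50 mm and 8.59 degrees, less where a joint would pass 70% of its speed; a pose out of reach is approached as far as the arm can. A call is refused whole if a number of a shift passes 50 or a number of a turn 0.15, either way. A call with a gripper value outside its range is refused whole. The fingers move at their own pace and stop on an object; the grip force is fixed at half the most. Time passes only in rows, so rows that do not move let the fingers close. It gives the time, the measured TCP pose, the force and the opening at its end, in the units of the state.
- status.state(): the state, without advancing time (a new reading comes with each control period).
- read_camera(name): name is "scene" or "side" or "wrist"; returns a dict with "pixels" (400x640x3 uint8, red, green, blue), "z_map" (400x640 float32, m along the optical axis (not along the pixel's ray), 0 where there is no reading), "vfov" (degrees; the focal length in pixels is half the picture's height over the tangent of half this angle, whatever the lens; pixels are square), "cx", "cy" (the principal point, pixels), "R" (3x3) and "t" (3): a world point X has camera coordinates R X + t; the wrist camera has in their place "tool_from_camera" (4x4, takes a point from camera to tool coordinates, whose origin is the TCP and whose axes are the tool frame's). Camera axes: x right, y down, z forward; pixel columns grow to the right and rows downward; lengths in m; the calibration is good to about 2 mm. The wrist camera is an equidistant fisheye: a pixel r from the principal point sees the ray r / f radians off the axis. A picture is of the moment at which its call begins: read the wrist's pose just before it.
- job.job_done(): hands the job in, once; it reports no verdict.
The state is a dict: "clock": time; "joints": joint angles; "joint_velocities": joint speeds; "tau": joint torques, N m; "ee_pos": TCP position; "ee_rot": TCP orientation; "force": force on the tool from outside, world axes, zero at the start; "torque": the same for the moment, N m; "width": finger opening in m.
Only numpy, scipy, OpenCV 4.12 (cv2) and the standard library are available. Lean on these libraries where they do the work, as an engineer would, in place of code of your own. Each camera call takes 0.05 s, during which the arm holds its last target. There are 200 camera calls.

TASK

Make up two cylinder repair kits from the stock lying on the bench: the blue tray gets the black end cap in its black-matted pocket and the brass quick-exhaust valve in its bare pocket; the orange tray gets the silver aluminium end cap in its black-matted pocket and the grey cast-iron flange in its bare pocket. Set each part down upright, flat on the floor in the middle of its pocket. Leave the steel clevis, the green bush and the hex nut lying where they are.

Things in the scene. Friction and masses are not known exactly. Their poses are not given: they have to be found in the camera images.
- blue_tray: Blue plastic kit tray, fixed to the bench, 196 x 104 mm, floor 4 mm thick, rim and cross divider only 8 mm high over the bench. Origin: centre of the underside. Two pockets, each 92 x 96 mm inside, lie in a row along the tray's x axis: the pocket with a black rubber mat is centred at x = +48 mm, y = 0, the bare blue pocket at x = -48 mm, y = 0; their floor is at z = 4 mm. May lie at any yaw.
- orange_tray: Orange plastic kit tray, fixed to the bench, 196 x 104 mm, floor 4 mm thick, rim and cross divider only 8 mm high over the bench. Origin: centre of the underside. Two pockets, each 92 x 96 mm inside, lie in a row along the tray's x axis: the pocket with a black rubber mat is centred at x = +48 mm, y = 0, the bare orange pocket at x = -48 mm, y = 0; their floor is at z = 4 mm. May lie at any yaw.
- black_cap: Black anodized cylinder end cap: a 44 x 44 mm square block, sides along its x and y axes, 28 mm high, with a central round spigot 28 mm in diameter up to 36 mm. Origin: centre of the underside. Stands upright on the bench at any yaw; about 0.14 kg. Can be gripped across either pair of flat sides.
- silver_cap: Plain silver-coloured aluminium cylinder end cap: a 44 x 44 mm square block, sides along its x and y axes, 28 mm high, with a central round spigot 28 mm in diameter up to 36 mm. Origin: centre of the underside. Stands upright on the bench at any yaw; about 0.14 kg. Can be gripped across either pair of flat sides.
- brass_valve: Brass quick-exhaust valve: block 32 (x) x 26 (y) x 30 (z) mm, a round port 20 mm in diameter and 12 mm long on each x end (56 mm long over all, port axes 15 mm up), and a copper-coloured silencer 22 mm in diameter on top, up to 40 mm. Origin: centre of the underside. Stands upright at any yaw; about 0.17 kg. Gripped across its flat y sides, 26 mm apart.
- flange: Dark grey cast-iron mounting flange: round plate 60 mm in diameter, 10 mm thick, with a round hub 36 mm in diameter in the middle, from 10 to 40 mm high. Origin: centre of the underside, z up the hub. Stands hub upwards; about 0.35 kg. Gripped by the hub.
- clevis: Bystander, to be left alone: steel rod clevis (fork) lying flat, 54 mm long along x, 24 mm wide and high. Origin: underside, near the middle.
- green_bush: Bystander, to be left alone: green plastic bush (ring), 42 mm outside, 26 mm bore, 24 mm high. Origin: centre of the underside.
- hex_nut: Bystander, to be left alone: steel hexagon nut, 40 mm over the corners, 16 mm high, lying flat. Origin: centre of the underside.
Not all that is in view belongs to the job. Leave any pink or purple look-alike of the flange alone.

How it is judged:
By the outcome, as a careful person would: the job done as asked, in the order asked, and still so for the second after the job is handed in, with the robot touching nothing.
It also fails if it takes over 96 s, if anything falls off the work surface, if the arm or the gripper's body presses on something with over 40 N, if the wrist force passes 120 N, or if a joint passes its speed limit or range.

## Working session

There is one attempt and no reset: what is moved stays moved. The work goes in short steps, Python scripts to look and compute and a shell command to move; the robot and the scene stay as the last step left them, time stands still between calls to the robot, and variables do not carry over. Pictures are saved under pics/ and viewed, about 12 in all and at most 16, crops included, and the job is handed in when it is done.

```bash
ls; mkdir -p pics
cat > h.py <<'E'
import numpy as np, cv2
from cell import status, read_camera
def cloud(c):
    f=200/np.tan(np.radians(c["vfov"])/2); z=c["z_map"]; v,u=np.mgrid[:400,:640]
    P=np.stack([(u-c["cx"])/f*z,(v-c["cy"])/f*z,z],-1)
    return (P-np.array(c["t"]))@np.array(c["R"])
E
python3 - <<'E'
from h import *
for n in("scene","side"):
    c=read_camera(n); np.savez(f"{n}.npz",**c); cv2.imwrite(f"pics/{n}.png",c["pixels"][...,::-1]); print(n,c["vfov"],-np.array(c["R"]).T@c["t"])
print(status.state())
E
```

```text
pics
scene 42.12803245502442 [1.28464422 0.06985063 1.11929885]
side 43.38278216832316 [ 0.23909075 -0.58935186  0.81261844]
{'clock': 0.1, 'joints': array([ 1.06498699e+00,  1.50927373e-01,  1.43793621e+00,  9.07522086e-06,
        1.55383546e+00, -1.34038476e-01]), 'joint_velocities': array([ 1.18853047e-04, -2.45647733e-03, -1.27149785e-03, -1.31306845e-03,
        7.16736891e-05,  2.82429505e-04]), 'tau': array([ 5.77536048e-03, -7.14383268e+01, -5.71794176e+01, -2.17511138e-04,
        7.21350429e-03, -1.04464509e-04]), 'ee_pos': array([0.20884359, 0.53557619, 0.30335602]), 'ee_rot': array([-0.93166745,  1.36346909,  0.9308612 ]), 'force': array([-0.30619749, -0.73634503,  0.31582965]), 'torque': array([ 0.02601987, -0.0047758 ,  0.00689761]), 'width': 0.08552363302236768}
```

View pics/scene.png

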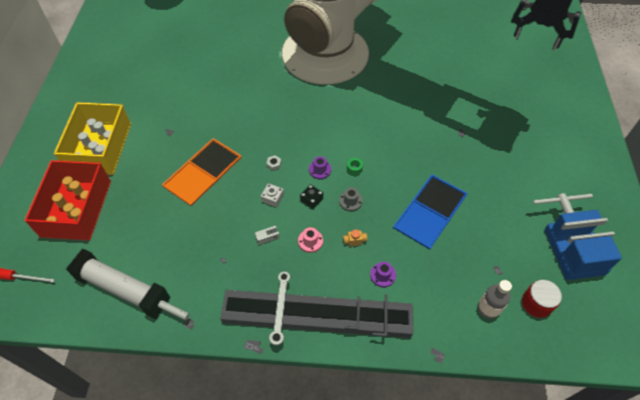

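View pics/side.png

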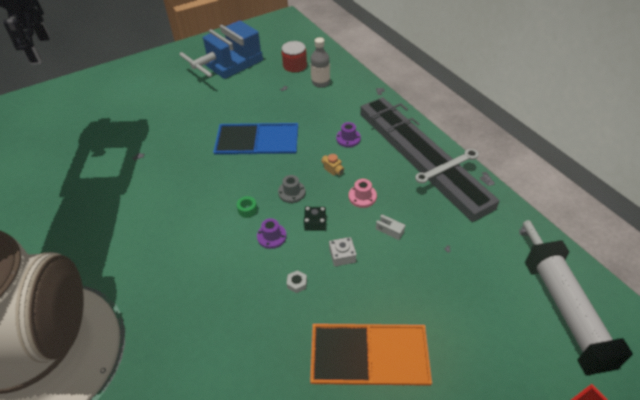

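The overview shows these candidates (scene camera pixels):
- **Caps:** black cap (312,196) and silver cap (272,195).
- **Valve:** brass (355,238).
- **Flange:** grey (350,200). Its look-alikes are purple at (320,168) and (383,273), and pink at (311,239).
- **Trays:** orange (202,170) and blue (430,211).
- **Leave alone:** nut (273,162), bush (355,166) and clevis (266,235).

By the description I pick the grey flange and the black and silver square caps.

```bash
cat > m.py <<'E'
from h import *
def tm(s):
    c=dict(np.load(s+".npz")); return c,cloud(c)
E
python3 - <<'E'
from m import *
pts=[];col=[]
for s in("scene","side"):
    c,W=tm(s); 
    box=(W[...,0]>.25)&(W[...,0]<.85)&(abs(W[...,1])<.4)&(c["z_map"]>0)
    print(s,"bench z",np.median(W[...,2][box]))
    m=(box&(W[...,2]>.009)&(W[...,2]<.06)).astype(np.uint8)
    n,l,st,ce=cv2.connectedComponentsWithStats(m)
    for i in range(1,n):
        if st[i,4]<60: continue
        q=W[l==i]; top=q[q[:,2]>np.percentile(q[:,2],97)-.004]
        print(ce[i].round(),st[i,4],"mean",q.mean(0).round(4),"bbmid",((q.min(0)+q.max(0))/2)[:2].round(4),"ztop",np.percentile(q[:,2],98).round(4),"top",top.mean(0).round(4),c["pixels"][l==i].mean(0).round())
    hsv=cv2.cvtColor(c["pixels"],cv2.COLOR_RGB2HSV)
    flat=box&(W[...,2]<.014)
    for nm,lo,hi in(("blue",105,125),("orange",5,20)):
        m=((hsv[...,0]>=lo)&(hsv[...,0]<=hi)&(hsv[...,1]>150)&(hsv[...,2]>60)&flat).astype(np.uint8)
        n,l,st,_=cv2.connectedComponentsWithStats(m); i=1+st[1:,4].argmax()
        q=W[l==i]; ctr=q[:,:2].mean(0)
        hull=cv2.minAreaRect((q[:,:2]*1000).astype(np.float32)); print(nm,hull,"bare-mean",ctr)
E
python3 - <<'E'
import cv2
a=cv2.imread('pics/scene.png')[145:295,220:420]; b=cv2.imread('pics/side.png')[110:310,215:415]
import numpy as np
cv2.imwrite('pics/crop.png',np.hstack([cv2.resize(a,(400,300)),cv2.resize(b,(300,300))]))
E
```

```text
scene bench z 0.0005744428412198503
[274. 162.] 142 mean [ 0.4526 -0.1091  0.0157] bbmid [ 0.4503 -0.1093] ztop 0.0208 top [ 0.4515 -0.1095  0.0179] [133. 140. 128.]
[320. 167.] 307 mean [0.4678 0.0161 0.026 ] bbmid [0.465  0.0155] ztop 0.0436 top [0.4624 0.0161 0.0416] [ 94.  60. 114.]
[355. 165.] 175 mean [0.4539 0.1074 0.0206] bbmid [0.4528 0.1077] ztop 0.0288 top [0.4539 0.1066 0.0264] [ 41. 123.  61.]
[272. 194.] 335 mean [ 0.5638 -0.0988  0.0273] bbmid [ 0.5602 -0.1003] ztop 0.0396 top [ 0.559  -0.0999  0.0371] [148. 151. 140.]
[312. 196.] 339 mean [0.5615 0.0011 0.0274] bbmid [5.552e-01 3.000e-04] ztop 0.0402 top [0.557  0.0013 0.0373] [44. 55. 47.]
[351. 198.] 352 mean [0.5616 0.1005 0.0256] bbmid [0.5589 0.101 ] ztop 0.0441 top [0.5557 0.101  0.0415] [82. 88. 80.]
[267. 234.] 242 mean [ 0.6765 -0.0988  0.021 ] bbmid [ 0.6751 -0.0979] ztop 0.0283 top [ 0.6763 -0.1012  0.0258] [145. 152. 139.]
[310. 239.] 383 mean [0.6849 0.0076 0.0259] bbmid [0.6825 0.007 ] ztop 0.0442 top [0.6802 0.0076 0.0417] [186. 111. 125.]
[355. 237.] 270 mean [0.6741 0.1147 0.0276] bbmid [0.671  0.1145
[... 2091 characters left out ...]
.0411] [ 94.  65. 112.]
[342. 250.] 558 mean [ 0.5517 -0.1077  0.0282] bbmid [ 0.555  -0.1024] ztop 0.0386 top [ 0.5553 -0.1027  0.037 ] [141. 141. 136.]
[549. 273.] 1127 mean [ 0.8341 -0.3571  0.0434] bbmid [ 0.8302 -0.3513] ztop 0.0589 top [ 0.8419 -0.3578  0.0566] [117. 118. 113.]
[296. 280.] 294 mean [ 0.4469 -0.1128  0.0164] bbmid [ 0.4471 -0.1114] ztop 0.0195 top [ 0.4479 -0.1117  0.0172] [127. 132. 124.]
blue ((566.0061645507812, 299.5777587890625), (108.70840454101562, 193.9744110107422), 58.123172760009766) bare-mean [0.59370598 0.28113309]
orange ((484.4104309082031, -298.8842468261719), (106.45547485351562, 195.8438720703125), 57.23103713989258) bare-mean [ 0.50850571 -0.3178207 ]
```

View pics/crop.png

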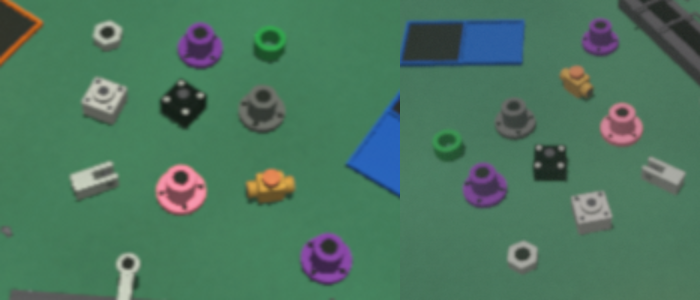

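The crop confirms the choices: grey flange, black cap, silver cap and brass valve, with the pink and purple look-alikes well apart. Next I move over the black cap for a close wrist view.

```bash
python3 -m pendant '30 -40 0 0 0;30 -40 0 0 0;30 -40 0 0 0;30 -40 0 0 0;30 -40 0 0 0;30 -40 0 0 0;30 -40 0 0 0;30 -40 0 0 0'; python3 -m pendant '30 -40 0 0 0;30 -40 0 0 0;30 -40 0 0 0;0 -40 0 0 0;0 -40 0 0 0;0 0 0 0 0;0 0 0 0 0'
cat > w.py <<'E'
from h import *
from scipy.spatial.transform import Rotation as Ro
def wrist(save=None):
    s=status.state(); c=read_camera("wrist"); R=Ro.from_rotvec(s["ee_rot"]).as_matrix()
    f=200/np.tan(np.radians(c["vfov"])/2); z=c["z_map"]; v,u=np.mgrid[:400,:640]
    dx,dy=u-c["cx"],v-c["cy"]; r=np.hypot(dx,dy)+1e-9; th=r/f; t=np.tan(np.minimum(th,1.5))
    P=np.stack([dx/r*t*z,dy/r*t*z,z],-1); T=np.array(c["tool_from_camera"])
    W=(P@T[:3,:3].T+T[:3,3])@R.T+s["ee_pos"]; W[(z<=0)|(th>1.2)]=np.nan
    if save: cv2.imwrite(save,c["pixels"][...,::-1])
    return s,c,W,R
def jaw(s): 
    z=Ro.from_rotvec(s["ee_rot"]).as_matrix()[:,2]; return np.degrees(np.arctan2(z[1],z[0]))
def comps(W,c,zmin=.011,zmax=.06,amin=60):
    m=((W[...,2]>zmin)&(W[...,2]<zmax)&(np.hypot(W[...,0],W[...,1])>.25)).astype(np.uint8)
    n,l,st,ce=cv2.connectedComponentsWithStats(m)
    for i in range(1,n):
        if amin<st[i,4]<40000: yield l==i,ce[i]
def report(W,c):
    for k,ce in comps(W,c):
        q=W[k]; zt=np.percentile(q[:,2],97)
        if zt>.05: continue
        top=q[q[:,2]>zt-.004]; mid=q[(q[:,2]>.02)]
        print(ce.round(),k.sum(),"zt",zt.round(4),"top",((top.min(0)+top.max(0))/2)[:2].round(4),top.mean(0)[:2].round(4),"rect",[np.round(a,1) for a in cv2.minAreaRect((mid[:,:2]*1000).astype(np.float32))] if len(mid)>5 else "",c["pixels"][k].mean(0).round())
E
python3 - <<'E'
from w import *
s,c,W,R=wrist("pics/w1.png"); print(s["ee_pos"],jaw(s),c["vfov"],R[:,0]); print(np.array(c["tool_from_camera"]).round(3)); report(W,c); print("bench",np.nanmedian(W[...,2]))
E
```

```text
clock: 0.9
ee_pos: [0.4496, 0.2138, 0.3038]
ee_rot: [-0.931, 1.362, 0.931]
force: [1.5, 1.7, 0.3]
width: 0.0855
clock: 1.6
ee_pos: [0.5389, 0.015, 0.3036]
ee_rot: [-0.929, 1.363, 0.93]
force: [-0.3, -0.5, -0.6]
width: 0.0855
[0.53885757 0.0150446  0.3036035 ] 68.59060876085914 65.70646984690485 [-5.65095710e-04  2.08962433e-04 -9.99999819e-01]
[[ 0.    -0.304  0.953 -0.07 ]
 [ 0.001 -0.953 -0.304  0.079]
 [ 1.     0.001  0.    -0.   ]
 [ 0.     0.     0.     1.   ]]
[367.  75.] 711 zt 0.0254 top [0.4477 0.1065] [0.4472 0.1063] rect [array([447.5, 106.2]), array([40. , 40.7]), np.float64(71.7)] [ 65. 207.  99.]
[294. 113.] 922 zt 0.0419 top [0.4574 0.015 ] [0.4578 0.015 ] rect [array([457.7,  14.9]), array([35.2, 34.9]), np.float64(23.5)] [117.  60. 131.]
[637. 113.] 143 zt 0.025 top [0.6093 0.5799] [0.607  0.5795] rect [array([608.8, 580.1]), array([11.5, 26.8]), np.float64(75.9)] [26. 52. 91.]
[199. 145.] 658 zt 0.0179 top [ 0.4467 -0.1096] [ 0.4468 -0.1092] rect  [182. 181. 175.]
[394. 163.] 932 zt 0.0418 top [0.5513 0.1001] [0.5508 0.0998] rect [array([550.7,  99.8]), array([35.4,
[... 716 characters left out ...]
rray([752.7, 181.9]), array([35.1, 35.8]), np.float64(81.5)] [112.  49. 132.]
[279. 294.] 646 zt 0.0254 top [ 0.6713 -0.0986] [ 0.6713 -0.1019] rect [array([670.2, -99.4]), array([25.4, 55.2]), np.float64(25.7)] [196. 195. 188.]
[505. 302.] 298 zt 0.0307 top [0.8346 0.2148] [0.8363 0.2355] rect [array([830.4, 216.3]), array([71.1, 24.1]), np.float64(67.1)] [66. 63. 65.]
[392. 348.] 417 zt 0.0307 top [0.8357 0.0191] [0.8323 0.0194] rect [array([835.6,  19.5]), array([59.5, 20.6]), np.float64(88.4)] [70. 66. 68.]
[  5. 381.] 157 zt 0.0396 top [ 0.8145 -1.452 ] [ 0.8141 -1.4527] rect [array([  790.6, -1407.9]), array([ 46.1, 158.9]), np.float64(7.9)] [144. 137. 121.]
bench 0.0005419002674681983
```

View pics/w1.png

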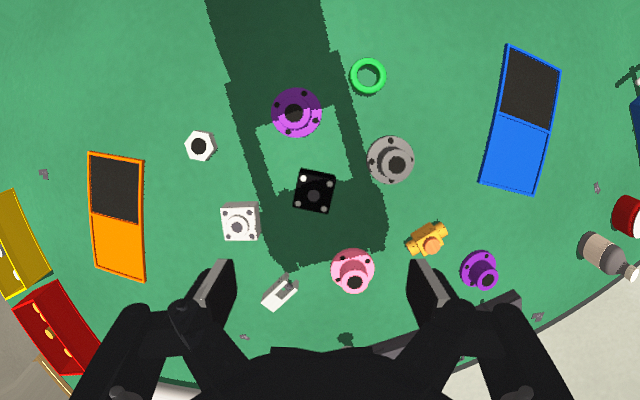

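The wrist view shows all parts clearly: black cap (314,191), silver (240,222), flange (394,163), brass (428,240), blue tray (520,120) and orange tray (117,217). I'll align over the black cap, descend part way and check.

```bash
python3 -m pendant '13 -15 0 -0.1 0;0 0 -40 -0.1 0;0 0 -45 0 0;0 0 -25 0 0;0 0 0 0 0;0 0 0 0 0'
cat >> w.py <<'E'
def trays(W,c):
    hsv=cv2.cvtColor(c["pixels"],cv2.COLOR_RGB2HSV)
    for nm,lo,hi in(("blue",105,125),("orange",5,20)):
        m=((hsv[...,0]>=lo)&(hsv[...,0]<=hi)&(hsv[...,1]>150)&(hsv[...,2]>60)&(W[...,2]<.016)&(W[...,2]>-.01)&(np.hypot(W[...,0],W[...,1])<.9)).astype(np.uint8)
        n,l,st,ce=cv2.connectedComponentsWithStats(m)
        if n<2: continue
        i=1+st[1:,4].argmax(); q=W[l==i][:,:2]*1000
        (x,y),(w,h),a=cv2.minAreaRect(q.astype(np.float32)); 
        if w<h: a+=90
        d=np.array([np.cos(np.radians(a)),np.sin(np.radians(a))]); C=np.array([x,y])
        if d@(C-q.mean(0))<0: d=-d
        print(nm,st[i,:5],"C",C.round(1),"size",round(w,1),round(h,1),"yaw",np.degrees(np.arctan2(d[1],d[0])).round(1),"mat",(C+48*d).round(1),"bare",(C-48*d).round(1))
E
python3 - <<'E'
from w import *
s,c,W,R=wrist("pics/w2.png"); print(s["ee_pos"],jaw(s)); report(W,c);trays(W,c)
E
```

```text
clock: 2.25
ee_pos: [0.5522, 0.0016, 0.1948]
ee_rot: [-0.78, 1.426, 0.779]
force: [-0.4, 0.5, 0.7]
width: 0.0856
[0.55217939 0.00157485 0.1948435 ] 57.31265107366555
[363.  29.] 1514 zt 0.0255 top [0.4474 0.1064] [0.4477 0.1061] rect [array([447.7, 106.5]), array([40.7, 40.7]), np.float64(6.4)] [ 65. 204. 100.]
[268. 100.] 1956 zt 0.0418 top [0.4578 0.0146] [0.458 0.015] rect [array([457.7,  15. ]), array([35.3, 34.9]), np.float64(46.8)] [76. 38. 90.]
[426. 144.] 1954 zt 0.0416 top [0.5514 0.1   ] [0.5506 0.0995] rect [array([551. ,  99.9]), array([35.3, 35.1]), np.float64(49.2)] [121. 116. 111.]
[157. 173.] 1123 zt 0.0178 top [ 0.4471 -0.1096] [ 0.4471 -0.1089] rect  [182. 181. 175.]
[320. 206.] 2946 zt 0.0371 top [5.514e-01 1.000e-04] [5.511e-01 4.000e-04] rect [array([5.519e+02, 4.000e-01]), array([43.2, 44.7]), np.float64(56.3)] [32. 31. 31.]
[484. 240.] 1581 zt 0.0406 top [0.6657 0.1141] [0.6643 0.1136] rect [array([664.5, 113.8]), array([27. , 56.9]), np.float64(14.8)] [217. 170.  76.]
[234. 258.] 1677 zt 0.0359 top [ 0.5548 -0.0971] [ 0.5571 -0.0914] rect [array([ 554.1, -100.
[... 330 characters left out ...]
t64(10.4)] [65. 61. 64.]
[393. 307.] 1384 zt 0.0413 top [0.6745 0.0054] [0.6732 0.0059] rect [array([674.2,   4.8]), array([32.3, 37.1]), np.float64(77.6)] [194. 128. 148.]
[306. 336.] 688 zt 0.0249 top [ 0.6643 -0.0919] [ 0.664  -0.0896] rect [array([666.5, -91.5]), array([25.1, 37.8]), np.float64(25.3)] [171. 170. 163.]
[465. 381.] 1290 zt 0.0368 top [0.8624 0.0274] [0.8588 0.0292] rect [array([860.1,  25.5]), array([56.2, 72.3]), np.float64(86.5)] [61. 57. 60.]
blue [ 530    0   72  157 7005] C [570.1 300.2] size 107.8 188.3 yaw 148.3 mat [529.2 325.4] bare [610.9 275. ]
orange [  43  204   86  136 3439] C [ 484.  -304.7] size 118.2 205.6 yaw 147.6 mat [ 443.5 -279. ] bare [ 524.5 -330.5]
```

View pics/w2.png

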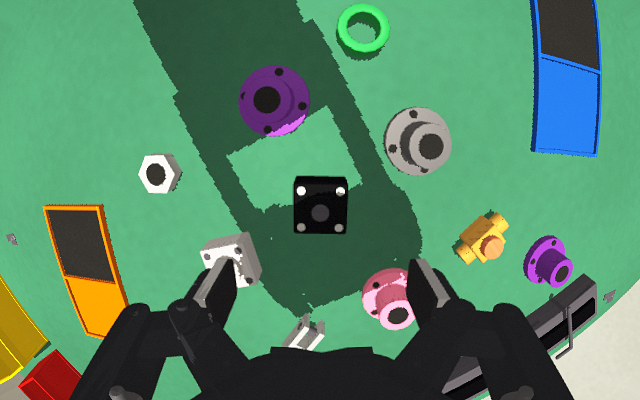

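The black cap is at (320,206), square to the jaws. I'll descend, grip and lift.

```bash
python3 -m pendant '-1 -1 -45 0 0;0 0 -45 0 0;0 0 -25 0 0;0 0 -7 0 0;0 0 0 0 0;0 0 0 0 255;0 0 0 0 255;0 0 0 0 255'; python3 -m pendant '0 0 0 0 255;0 0 0 0 255;0 0 0 0 255;0 0 0 0 255;0 0 0 0 255'
```

```text
clock: 3.1
ee_pos: [0.5515, -0.0003, 0.0732]
ee_rot: [-0.779, 1.425, 0.777]
force: [0.3, -0.1, 1.4]
width: 0.044
clock: 3.6
ee_pos: [0.5515, -0.0004, 0.0734]
ee_rot: [-0.779, 1.425, 0.777]
force: [-3.0, 1.0, 11.8]
width: 0.0432
```

```bash
python3 -m pendant '0 0 20 0 255;0 0 40 0 255;0 0 40 0 255;-3 48 0 0 255;-3 48 0 0 255;-4 48 0 0 255;-3 48 0 0 255;-3 48 0 0 255'; python3 -m pendant '-3 48 0 0 255;-3 37 0 0 255;0 0 0 0 255;0 0 0 0 255;0 0 0 0 255'
python3 - <<'E'
from w import *
s,c,W,R=wrist("pics/w3.png"); print(s["ee_pos"],s["force"],jaw(s)); report(W,c);trays(W,c)
E
```

```text
clock: 4.4
ee_pos: [0.5344, 0.2416, 0.1726]
ee_rot: [-0.779, 1.426, 0.778]
force: [0.5, -0.2, -1.7]
width: 0.043
clock: 4.9
ee_pos: [0.529, 0.3239, 0.1721]
ee_rot: [-0.778, 1.427, 0.778]
force: [-0.7, 0.2, 0.0]
width: 0.0431
[0.52901035 0.32391426 0.17206305] [-0.68309484  0.19724518  0.03041057] 57.21109504767832
[ 98. 257.] 1013 zt 0.025 top [0.4478 0.1077] [0.4475 0.1095] rect [array([447.7, 107.8]), array([41.4, 41.1]), np.float64(87.3)] [ 52. 185.  87.]
[ 66. 300.] 891 zt 0.0412 top [0.4578 0.016 ] [0.458  0.0182] rect [array([458.4,  17.2]), array([35.5, 36.2]), np.float64(45.1)] [129.  59. 148.]
[ 38. 317.] 257 zt 0.0173 top [ 0.447  -0.1086] [ 0.4472 -0.1068] rect  [179. 178. 173.]
[ 82. 370.] 457 zt 0.0368 top [ 0.5541 -0.099 ] [ 0.5526 -0.0983] rect [array([551.3, -98.1]), array([45.9, 37.2]), np.float64(71.6)] [198. 193. 189.]
[  9. 391.] 282 zt 0.0295 top [ 0.5149 -0.6205] [ 0.5169 -0.6227] rect [array([ 509.8, -626.6]), array([198.4,  51.7]), np.float64(82.5)] [178. 117.  35.]
blue [255 139  91 110 892] C [487.5 306.8] size 55.9 110.7 yaw -67.1 mat [506.1 262.5] bare [468.8 351. ]
orange [  0 311  68  89 624] C [ 483.4 -295.2] size 107.1 197.3 yaw -32.1 mat [ 524.  -320.7] bare [ 442.7 -269.7]
```

View pics/w3.png

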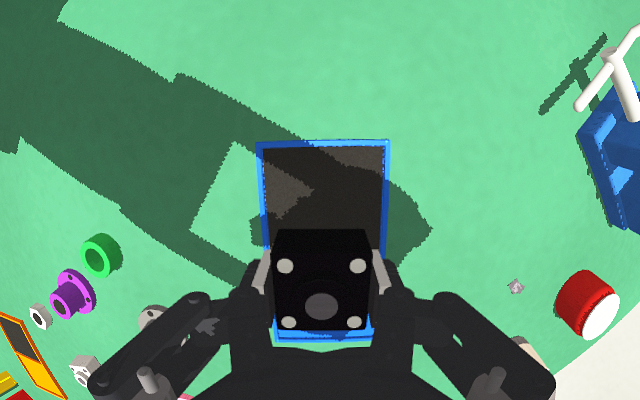

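The cap is held, and the tray's mat end is visible with outer rim corners near (258,142) and (389,140). I'll take those edges to refine the pocket centre.

Run:
```python
from w import *
s,c,W,R=wrist()
hsv=cv2.cvtColor(c["pixels"],cv2.COLOR_RGB2HSV)
m=(hsv[...,0]>=100)&(hsv[...,0]<=125)&(hsv[...,1]>140)&(hsv[...,2]>50)
m[:135]=0;m[255:]=0;m[:,:245]=0;m[:,400:]=0
m&=np.isfinite(W[...,2])&(W[...,2]<.02)
yaw=np.radians(148.3); 
q=W[m][:,:2]*1000
# far edge of rim: pixels in top rows; refine yaw by fitting top strip
vv,uu=np.nonzero(m); 
top=[W[vv[uu==u].min(),u,:2]*1000 for u in range(268,380) if (uu==u).any()]
vx,vy,x0,y0=cv2.fitLine(np.float32(top),cv2.DIST_HUBER,0,.01,.01).ravel(); print("edge dir",np.degrees(np.arctan2(vy,vx)),x0,y0)
e=np.array([vx,vy]); n=np.array([-vy,vx]); n*=np.sign(n@np.array([np.cos(yaw),np.sin(yaw)]))
a=q@e; print("side extents",np.percentile(a,[0.5,99.5]),"n",np.degrees(np.arctan2(n[1],n[0])), "far",np.array([x0,y0])@n)
lat=np.mean(np.percentile(a,[0.5,99.5])); print("mat centre",e*lat+n*(np.array([x0,y0])@n-50))
print("z rim",np.median(W[m][:,2]))
```

```text
edge dir 58.360493 482.7661 354.09222
side extents [502.52571947 607.07614561] n 148.36049 far -225.26315
mat centre [525.38313825 327.94271407]
z rim 0.007813676840509737
```

```bash
python3 -m pendant '-2 3 -35 0 255;0 0 -35 0 255;0 0 -18 0 255;0 0 -6 0 255;0 0 0 0 255;0 0 0 0 255'; python3 -m pendant '0 0 0 0 100;0 0 0 0 90;0 0 0 0 90;0 0 0 0 90;0 0 0 0 90'
```

```text
clock: 5.6
ee_pos: [0.5274, 0.3271, 0.0786]
ee_rot: [-0.778, 1.426, 0.778]
force: [-0.1, 0.7, -1.6]
width: 0.043
clock: 6.1
ee_pos: [0.5269, 0.3277, 0.0779]
ee_rot: [-0.779, 1.427, 0.779]
force: [0.1, 0.0, 0.0]
width: 0.0554
```

```bash
python3 -m pendant '0 0 40 0 90;0 0 40 0 40;0 0 40 0 0;26 -40 0 -0.13 0;28 -40 0 -0.13 0;28 -40 0 -0.13 0;28 -40 0 -0.13 0;28 -40 0 -0.13 0'; python3 -m pendant '0 -13 0 -0.12 0;0 0 0 0 0;0 0 0 0 0;0 0 0 0 0'
python3 - <<'E'
from w import *
s,c,W,R=wrist("pics/w4.png"); print(s["ee_pos"],jaw(s)); trays(W,c)
for k,ce in comps(W,c):
    q=W[k]
    if np.hypot(*(np.median(q[:,:2],0)-[.665,.114]))<.03 or np.hypot(*(np.median(q[:,:2],0)-[.527,.327]))<.03:
        for lo,hi in((.01,.05),(.02,.0295),(.027,.034),(.036,.05)):
            p=q[(q[:,2]>lo)&(q[:,2]<hi)]
            if len(p)>8: print(ce.round(),len(p),lo,hi,cv2.minAreaRect((p[:,:2]*1000).astype(np.float32)),p.mean(0))
E
```

```text
clock: 6.9
ee_pos: [0.6657, 0.1259, 0.198]
ee_rot: [-0.27, 1.554, 0.27]
force: [0.9, 0.8, 0.2]
width: 0.0854
clock: 7.3
ee_pos: [0.6645, 0.1158, 0.198]
ee_rot: [-0.182, 1.563, 0.183]
force: [0.2, 0.1, -0.0]
width: 0.0853
[0.66454547 0.11583818 0.19802162] 13.326947404190784
blue [298   5  88  80 151] C [649.2 251. ] size 102.4 1.1 yaw -121.7 mat [624.  210.1] bare [674.4 291.8]
orange [154 388  19  12  81] C [ 497.7 -249.7] size 15.1 31.9 yaw -23.0 mat [ 541.9 -268.4] bare [ 453.5 -230.9]
[324. 204.] 1880 0.01 0.05 ((666.1995239257812, 114.41746520996094), (26.247447967529297, 57.003299713134766), 12.318900108337402) [0.66525103 0.11849229 0.03018942]
[324. 204.] 743 0.02 0.0295 ((666.4721069335938, 114.44056701660156), (25.588911056518555, 57.05241012573242), 13.113101959228516) [0.66494563 0.11953215 0.02482736]
[324. 204.] 601 0.027 0.034 ((666.5423583984375, 114.2877197265625), (25.552631378173828, 32.35902404785156), 12.889121055603027) [0.66548576 0.11801018 0.0299436 ]
[324. 204.] 568 0.036 0.05 ((666.1649169921875, 114.65702819824219), (20.775218963623047, 21.256389617919922), 39.86221694946289) [0.66600872 0.11498976 0.03987211]
```

View pics/w4.png

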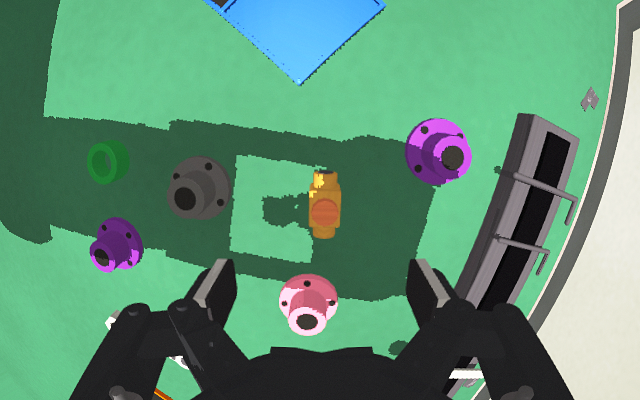

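The brass valve is centred at (324,204), square to the jaws, with the flange (198,187) and pink look-alike (308,305) clear of the fingers. I'll grip it.

```bash
python3 -m pendant '2 -1 -45 0 0;0 0 -45 0 0;0 0 -24 0 0;0 0 -7 0 0;0 0 0 0 0;0 0 0 0 255;0 0 0 0 255;0 0 0 0 255'; python3 -m pendant '0 0 0 0 255;0 0 0 0 255;0 0 0 0 255;0 0 0 0 255;0 0 0 0 255'
```

```text
clock: 8.15
ee_pos: [0.6674, 0.1138, 0.0783]
ee_rot: [-0.18, 1.561, 0.18]
force: [-0.3, 0.7, 0.1]
width: 0.0435
clock: 8.65
ee_pos: [0.6672, 0.1137, 0.0778]
ee_rot: [-0.18, 1.562, 0.18]
force: [-1.7, 0.2, 7.0]
width: 0.0248
```

```bash
python3 -m pendant '0 0 20 0 255;0 0 50 0 255;0 0 50 0 255;-30 30 0 0 255;-20 20 0 0 255;0 0 0 0 255;0 0 0 0 255'
cat >> w.py <<'E'
def trayfit(W,c,hue,pose0):
    """fit (x,y,yaw) of rim-band pixels: match tray outline 196x104 to colour+mat mask"""
    from scipy.optimize import minimize
    hsv=cv2.cvtColor(c["pixels"],cv2.COLOR_RGB2HSV)
    m=(hsv[...,0]>=hue[0])&(hsv[...,0]<=hue[1])&(hsv[...,1]>140)&(hsv[...,2]>50)&np.isfinite(W[...,2])&(W[...,2]<.02)&(W[...,2]>-.005)
    q=W[...,:2]*1000; m&=np.hypot(q[...,0]-pose0[0],q[...,1]-pose0[1])<125
    er=cv2.erode(m.astype(np.uint8),np.ones((3,3)))>0
    gr=(hsv[...,0]>55)&(hsv[...,0]<90)&(hsv[...,1]>60)
    ed=m&(cv2.dilate(gr.astype(np.uint8),np.ones((3,3)))>0)   # outline pixels next to green bench
    p=q[ed]
    def res(v):
        a=np.radians(v[2]);d=p-v[:2];x=d@[np.cos(a),np.sin(a)];y=d@[-np.sin(a),np.cos(a)]
        return np.abs(np.maximum(abs(x)-98,abs(y)-52))
    r=minimize(lambda v:np.minimum(res(v),6).mean(),pose0,method="Nelder-Mead",options=dict(initial_simplex=np.array(pose0)+np.array([[0,0,0],[5,0,0],[0,5,0],[0,0,3]])))
    a=np.radians(r.x[2]);d=np.array([np.cos(a),np.sin(a)])
    print("fit",len(p),r.x.round(1),"res",round(r.fun,2),"mat",(r.x[:2]+48*d).round(1),"bare",(r.x[:2]-48*d).round(1)); return r.x
E
python3 - <<'E'
from w import *
s,c,W,R=wrist("pics/w5.png"); print(s["ee_pos"],s["width"],jaw(s)); trays(W,c); trayfit(W,c,(100,125),[568,302,148.3])
m=c["pixels"].max(-1)<0
for k,ce in comps(W,c,amin=30):
    q=W[k]
    if np.hypot(*(np.median(q[:,:2],0)-[.527,.327]))<.04:
        for lo,hi in((.036,.06),(.02,.06)):
            p=q[(q[:,2]>lo)&(q[:,2]<hi)]
            print("cap",ce.round(),len(p),lo,cv2.minAreaRect((p[:,:2]*1000).astype(np.float32)),p[:,2].max())
E
```

```text
clock: 9.35
ee_pos: [0.6167, 0.164, 0.1971]
ee_rot: [-0.181, 1.563, 0.18]
force: [0.7, -0.5, -1.6]
width: 0.0251
[0.61667318 0.16402185 0.19714412] 0.025144129593668244 13.17591377439782
blue [329   0  98 154 921] C [611.8 272.7] size 104.8 90.5 yaw -119.0 mat [588.5 230.7] bare [635.  314.7]
orange [334 324   1   1   1] C [660.3  33.1] size 0.0 0.0 yaw 0.0 mat [708.3  33.1] bare [612.3  33.1]
fit 495 [565.9 302.9 148.2] res 0.6 mat [525.1 328.2] bare [606.7 277.7]
cap [261.   9.] 12 0.036 ((529.635498046875, 313.01318359375), (8.828512191772461, 0.6550804376602173), 8.15329360961914) 0.038045767697063027
cap [261.   9.] 788 0.02 ((530.5301513671875, 306.8017272949219), (45.355045318603516, 21.949045181274414), 11.317256927490234) 0.038045767697063027
```

View pics/w5.png

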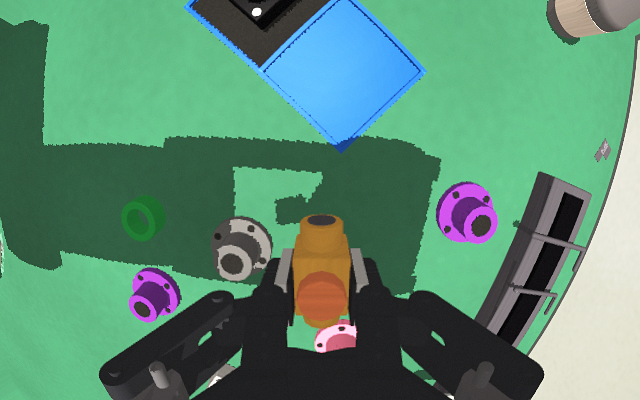

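The valve is held at (322,270), and the blue tray outline fit agrees with the earlier far-edge fit (bare pocket at 606.7, 277.7). I'll place it.

```bash
python3 -m pendant '-3 40 0 0 255;-3 40 0 0 255;-3 33 0 0 255;0 0 -40 0 255;0 0 -40 0 255;0 0 -25 0 255;0 0 -10 0 255;0 0 0 0 255'; python3 -m pendant '0 0 0 0 255;0 0 0 0 150;0 0 0 0 120;0 0 0 0 120;0 0 0 0 120;0 0 0 0 120'
```

```text
clock: 10.2
ee_pos: [0.6085, 0.2761, 0.0819]
ee_rot: [-0.179, 1.564, 0.179]
force: [-0.7, 0.5, -2.0]
width: 0.025
clock: 10.8
ee_pos: [0.6079, 0.2767, 0.0819]
ee_rot: [-0.18, 1.563, 0.18]
force: [0.6, 0.8, 0.6]
width: 0.0451
```

```bash
python3 -m pendant '0 0 40 0 120;0 0 40 0 60;0 0 37 0 0;-6 -47 0 -0.08 0;-6 -47 0 -0.08 0;-7 -47 0 -0.08 0;-7 -47 0 -0.08 0;-7 -47 0 -0.08 0'; python3 -m pendant '-7 -47 0 -0.08 0;-7 -47 0 -0.09 0;-7 -46 0 0 0;0 0 0 0 0;0 0 0 0 0;0 0 0 0 0'
python3 - <<'E'
from w import *
s,c,W,R=wrist("pics/w6.png"); print(s["ee_pos"],jaw(s)); trayfit(W,c,(5,22),[484,-301,147.6])
for k,ce in comps(W,c,amin=30):
    q=W[k]
    if np.hypot(*(np.median(q[:,:2],0)-[.554,-.1]))<.04:
        for lo,hi in((.034,.06),(.02,.06)):
            p=q[(q[:,2]>lo)&(q[:,2]<hi)]
            print("cap",ce.round(),len(p),lo,cv2.minAreaRect((p[:,:2]*1000).astype(np.float32)),p[:,2].max())
E
```

```text
clock: 11.6
ee_pos: [0.5743, 0.04, 0.1991]
ee_rot: [0.137, 1.566, -0.137]
force: [0.4, -1.1, 0.5]
width: 0.0854
clock: 12.2
ee_pos: [0.554, -0.0976, 0.1989]
ee_rot: [0.267, 1.554, -0.267]
force: [0.1, 1.3, 0.1]
width: 0.0855
[ 0.55400514 -0.09761543  0.19889489] -19.505930265058876
fit 146 [ 482.9 -298.   147.3] res 0.52 mat [ 442.5 -272.1] bare [ 523.3 -323.9]
cap [325. 205.] 887 0.034 ((554.2980346679688, -100.68758392333984), (27.23727798461914, 26.47165870666504), 72.36022186279297) 0.03931665294756029
cap [325. 205.] 2809 0.02 ((554.547607421875, -100.3853988647461), (44.173187255859375, 44.59062576293945), 70.47772216796875) 0.03931665294756029
```

View pics/w6.png

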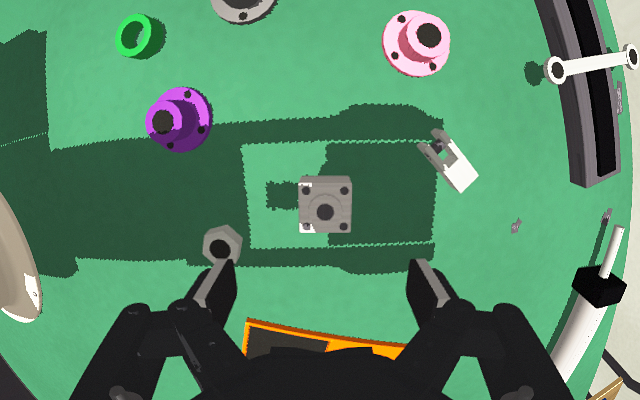

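The silver cap is at (325,205), square to the jaws. The nut (222,245) and clevis (447,160) are clear of the fingers.

```bash
python3 -m pendant '0 -3 -45 0 0;0 0 -45 0 0;0 0 -27 0 0;0 0 -7 0 0;0 0 0 0 0;0 0 0 0 255;0 0 0 0 255;0 0 0 0 255'; python3 -m pendant '0 0 0 0 255;0 0 0 0 255;0 0 0 0 255;0 0 0 0 255;0 0 0 0 255'
```

```text
clock: 13.05
ee_pos: [0.5545, -0.1014, 0.0762]
ee_rot: [0.267, 1.552, -0.268]
force: [1.0, -1.0, 1.6]
width: 0.0444
clock: 13.55
ee_pos: [0.5545, -0.1014, 0.0764]
ee_rot: [0.267, 1.552, -0.268]
force: [-2.3, 1.3, 9.7]
width: 0.0431
```

```bash
python3 -m pendant '0 0 20 0 255;0 0 45 0 255;0 0 45 0 255;-27 -41 0 -0.07 255;-27 -41 0 -0.08 255;-27 -41 0 -0.07 255;-27 -41 0 0 255;-4 -7 0 0 255'; python3 -m pendant '0 0 0 0 255;0 0 0 0 255;0 0 0 0 255'
python3 - <<'E'
from w import *
s,c,W,R=wrist("pics/w7.png"); print(s["ee_pos"],jaw(s),s["width"],s["force"]); trayfit(W,c,(5,22),[484,-301,147.6])
E
```

```text
clock: 14.35
ee_pos: [0.4395, -0.2757, 0.1855]
ee_rot: [0.441, 1.525, -0.443]
force: [-0.2, 1.3, -2.3]
width: 0.0428
clock: 14.65
ee_pos: [0.4425, -0.2714, 0.185]
ee_rot: [0.439, 1.526, -0.438]
force: [-0.4, -0.0, -2.7]
width: 0.043
[ 0.44249616 -0.27136126  0.18497181] -32.06551751730935 0.042953090275484974 [-0.42836409 -0.04920906 -2.73795946]
fit 299 [ 482.5 -297.8  147.4] res 0.76 mat [ 442.1 -271.9] bare [ 522.9 -323.7]
```

View pics/w7.png

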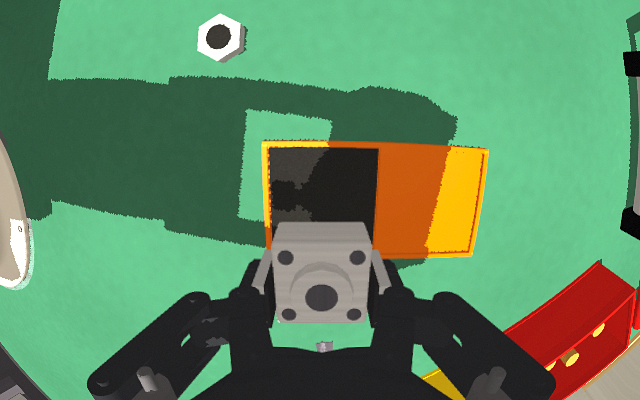

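The orange outline fit repeats (mat pocket at 442, −272), and the cap hangs straight. I'll lower it and release.

```bash
python3 -m pendant '0 -2 -40 0 255;0 0 -40 0 255;0 0 -18 0 255;0 0 -6 0 255;0 0 0 0 255;0 0 0 0 255'; python3 -m pendant '0 0 0 0 100;0 0 0 0 90;0 0 0 0 90;0 0 0 0 90;0 0 0 0 90'
```

```text
clock: 15.3
ee_pos: [0.4426, -0.2738, 0.0814]
ee_rot: [0.438, 1.525, -0.439]
force: [-0.3, -0.1, -1.5]
width: 0.0429
clock: 15.8
ee_pos: [0.4419, -0.2743, 0.0809]
ee_rot: [0.44, 1.526, -0.44]
force: [-0.1, 0.2, -0.0]
width: 0.0553
```

```bash
python3 -m pendant '0 0 40 0 90;0 0 40 0 40;0 0 40 0 0;13 47 0 0 0;13 47 0 0 0;14 47 0 0 0;14 47 0 0 0;14 47 0 0 0'; python3 -m pendant '14 47 0 0 0;14 47 0 0 0;13 44 0 0 0;0 0 0 0 0;0 0 0 0 0;0 0 0 0 0'
python3 - <<'E'
from w import *
s,c,W,R=wrist("pics/w8.png"); print(s["ee_pos"],jaw(s)); report(W,c)
E
```

```text
clock: 16.6
ee_pos: [0.5101, -0.0374, 0.2011]
ee_rot: [0.44, 1.525, -0.44]
force: [2.0, -1.2, 0.3]
width: 0.0854
clock: 17.2
ee_pos: [0.5507, 0.098, 0.2008]
ee_rot: [0.44, 1.526, -0.44]
force: [-0.7, 1.1, -0.6]
width: 0.0856
[0.55071598 0.09800936 0.20076468] -32.169489987082656
[160.  15.] 1575 zt 0.0411 top [0.525 0.323] [0.5236 0.3206] rect [array([522.5, 318.4]), array([28.1, 45.3]), np.float64(54.8)] [32. 31. 32.]
[277.   6.] 498 zt 0.0338 top [0.605  0.2586] [0.6014 0.2603] rect [array([604.3, 256.5]), array([13.9, 35.4]), np.float64(52.1)] [181. 145.  64.]
[472.  10.] 973 zt 0.0416 top [0.7517 0.1761] [0.7489 0.1748] rect [array([748.8, 175.3]), array([19.2, 35.6]), np.float64(60.9)] [116.  51. 137.]
[595. 119.] 12658 zt 0.043 top [0.8414 0.0359] [ 0.8393 -0.002 ] rect [array([843.9,  -7.8]), array([336.4, 126.9]), np.float64(85.6)] [75. 71. 73.]
[322. 202.] 1826 zt 0.0417 top [0.5518 0.1003] [0.552  0.1007] rect [array([551.8, 100.6]), array([35.5, 34.9]), np.float64(57.1)] [61. 59. 56.]
[488. 215.] 1535 zt 0.0414 top [0.6752 0.007 ] [0.6746 0.008 ] rect [array([675.3,   7.3]), array([35.9, 36.3]), np.float64(82.3)] [194. 130. 150.]
[225. 245.] 1012 zt 0.0251 top [0.4478 0.1071] [0.4512 0.1103] rect [array([449.5, 108.5]), array([36.9, 41.5]), np.float64(53.5)] [ 29. 108.  46.]
[506. 289.] 752 zt 0.0251 top [ 0.67   -0.0993] [ 0.6717 -0.1003] rect [array([670.9, -99.3]), array([24.8, 56.5]), np.float64(26.0)] [197. 196. 190.]
[288. 318.] 1375 zt 0.0415 top [0.4583 0.0152] [0.4591 0.0163] rect [array([458.4,  15.4]), array([35.7, 34.8]), np.float64(65.5)] [77. 35. 93.]
```

View pics/w8.png

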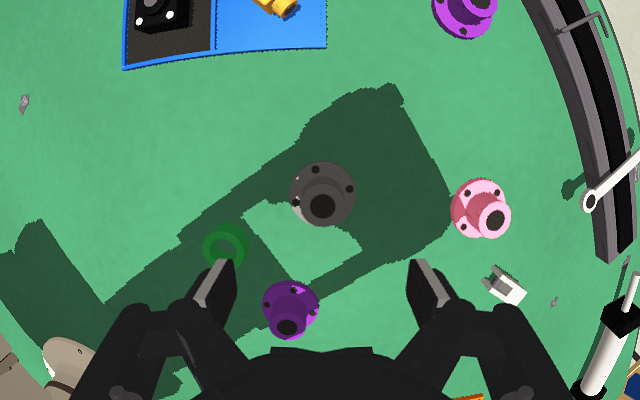

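The grey flange is at (322,195), clear of the bush (225,245), the purple look-alike (290,310) and the pink one (482,208).

```bash
python3 -m pendant '1 2 -45 0 0;0 0 -40 0 0;0 0 -22 0 0;0 0 -6 0 0;0 0 0 0 0;0 0 0 0 255;0 0 0 0 255;0 0 0 0 255'; python3 -m pendant '0 0 0 0 255;0 0 0 0 255;0 0 0 0 255;0 0 0 0 255;0 0 0 0 255'
```

```text
clock: 18.05
ee_pos: [0.5523, 0.1006, 0.089]
ee_rot: [0.44, 1.524, -0.439]
force: [-0.3, 0.1, 0.6]
width: 0.0439
clock: 18.55
ee_pos: [0.5523, 0.1007, 0.0891]
ee_rot: [0.44, 1.524, -0.439]
force: [-3.4, -1.0, 10.2]
width: 0.0342
```

```bash
python3 -m pendant '0 0 20 0 255;0 0 40 0 255;0 0 40 0 255;-3 -47 0 0 255;-3 -47 0 0 255;-3 -47 0 0 255;-3 -47 0 0 255;-3 -47 0 0 255'; python3 -m pendant '-3 -47 0 0 255;-4 -47 0 0 255;-4 -47 0 0 255;-3 -48 0 0 255;0 0 0 0 255;0 0 0 0 255;0 0 0 0 255'
python3 - <<'E'
from w import *
s,c,W,R=wrist("pics/w9.png"); print(s["ee_pos"],jaw(s),s["width"],s["force"]); trayfit(W,c,(5,22),[484,-301,147.6]); report(W,c)
E
```

```text
clock: 19.35
ee_pos: [0.5363, -0.136, 0.1881]
ee_rot: [0.439, 1.526, -0.439]
force: [1.2, -0.4, -3.8]
width: 0.0341
clock: 20.05
ee_pos: [0.5229, -0.3225, 0.1878]
ee_rot: [0.44, 1.526, -0.439]
force: [-0.5, 0.9, -3.4]
width: 0.0341
[ 0.52292296 -0.32253954  0.18775392] -32.11857922069682 0.03406929522734964 [-0.50955637  0.94685896 -3.36387345]
fit 321 [ 482.5 -298.   147.4] res 0.8 mat [ 442.1 -272.1] bare [ 523.  -323.8]
[124.  54.] 1060 zt 0.0178 top [ 0.4468 -0.1102] [ 0.4475 -0.1112] rect  [185. 183. 179.]
[210. 208.] 3026 zt 0.0411 top [ 0.4423 -0.2732] [ 0.4428 -0.2731] rect [array([ 442.3, -273. ]), array([44.2, 44.5]), np.float64(58.0)] [163. 157. 152.]
[414. 369.] 125 zt 0.0318 top [ 0.5072 -0.5393] [ 0.508  -0.5375] rect [array([ 508.9, -550.7]), array([ 6.4, 34.4]), np.float64(11.5)] [189. 151.  14.]
```

View pics/w9.png

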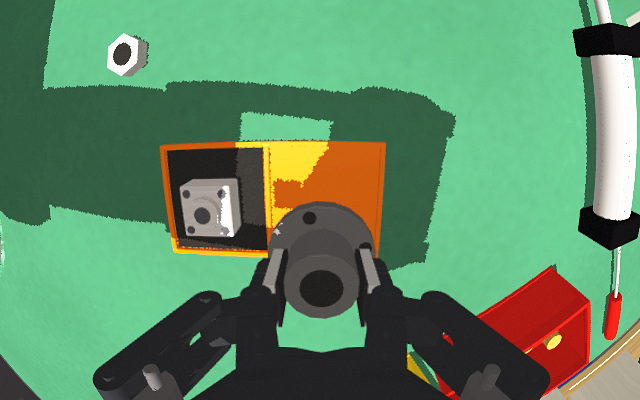

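The silver cap sits flat and centred in the mat pocket at (210,208). Now I lower the flange.

```bash
python3 -m pendant '0 -1 -40 0 255;0 0 -35 0 255;0 0 -14 0 255;0 0 -5 0 255;0 0 0 0 255;0 0 0 0 255'; python3 -m pendant '0 0 0 0 130;0 0 0 0 95;0 0 0 0 95;0 0 0 0 95;0 0 0 0 95'; python3 -m pendant '0 0 30 0 95;0 0 50 0 60;0 0 50 0 0;-10 48 0 0 0;-10 48 0 0 0;-10 48 0 0 0;0 0 0 0 0;0 0 0 0 0'
python3 - <<'E'
from w import *
s,c,W,R=wrist("pics/w10.png"); print(s["ee_pos"],s["force"])
report(W,c)
im=[]
for n,(r0,c0) in dict(scene=(120,150),side=(110,200)).items():
    k=read_camera(n); np.savez(n+"2.npz",**k); 
    a=k["pixels"][...,::-1]; a=a[110:300,150:480] if n=="scene" else a[100:400,200:450]; im.append(cv2.resize(a,None,fx=400/a.shape[0]*1 if n=="side" else 1.3,fy=400/a.shape[0] if n=="side" else 1.3))
h=max(i.shape[0] for i in im); cv2.imwrite("pics/end.png",np.hstack([cv2.copyMakeBorder(i,0,h-i.shape[0],0,0,0) for i in im]))
for n in("scene","side"):
    k=dict(np.load(n+"2.npz")); Q=cloud(k); print(n)
    Q[k["z_map"]<=0]=np.nan; report(Q,k)
E
```

```text
clock: 20.7
ee_pos: [0.5236, -0.3245, 0.0955]
ee_rot: [0.438, 1.524, -0.44]
force: [-0.3, -0.2, -3.0]
width: 0.0342
clock: 21.2
ee_pos: [0.5229, -0.3244, 0.094]
ee_rot: [0.44, 1.526, -0.44]
force: [0.2, 0.6, -0.2]
width: 0.0538
clock: 22.0
ee_pos: [0.493, -0.1796, 0.2244]
ee_rot: [0.438, 1.525, -0.438]
force: [0.4, -0.1, -0.2]
width: 0.0852
[ 0.49295518 -0.17963013  0.22440304] [ 0.44043631 -0.11869476 -0.18183879]
[133.   3.] 199 zt 0.0252 top [0.4376 0.096 ] [0.4363 0.0935] rect [array([435.4,  93.8]), array([ 7.6, 30.2]), np.float64(44.7)] [ 41. 161.  70.]
[440.  26.] 1483 zt 0.0255 top [ 0.6702 -0.1002] [ 0.6712 -0.1033] rect [array([670. , -99.8]), array([25.3, 53.8]), np.float64(25.8)] [203. 203. 197.]
[578.  17.] 1606 zt 0.037 top [ 0.8606 -0.1482] [ 0.8581 -0.1496] rect [array([ 860.6, -149.4]), array([50.4, 74.3]), np.float64(89.7)] [73. 68. 71.]
[176.  43.] 1509 zt 0.0418 top [0.4579 0.0143] [0.4582 0.0137] rect [array([458.1,  14.2]), array([36. , 35.4]), np.float64(89.2)] [132.  63. 150.]
[241. 156.] 1176 zt 0.0177 top [ 0.4472 -0.11  ] [ 0.4472 -0.1099] rect  [153. 152. 
[... 2914 characters left out ...]
 -0.1092] rect [array([ 673.2, -105.3]), array([26.7, 45.6]), np.float64(27.4)] [152. 154. 148.]
[270. 231.] 477 zt 0.043 top [0.4587 0.0132] [0.4585 0.0131] rect [array([458.4,  12.6]), array([36. , 36.4]), np.float64(9.4)] [104.  71. 122.]
[296. 280.] 284 zt 0.0196 top [ 0.4478 -0.1114] [ 0.4478 -0.1119] rect [array([ 448.4, -111.3]), array([20. , 23.2]), np.float64(65.7)] [113. 117. 110.]
[341. 350.] 794 zt 0.0421 top [ 0.4425 -0.2741] [ 0.4424 -0.2745] rect [array([ 442.8, -274.6]), array([44.9, 43.2]), np.float64(58.2)] [160. 156. 152.]
[398. 352.] 983 zt 0.0468 top [ 0.5232 -0.3259] [ 0.523  -0.3262] rect [array([ 522.9, -326.3]), array([35.6, 35.4]), np.float64(59.3)] [110.  99.  93.]
```

View pics/end.png

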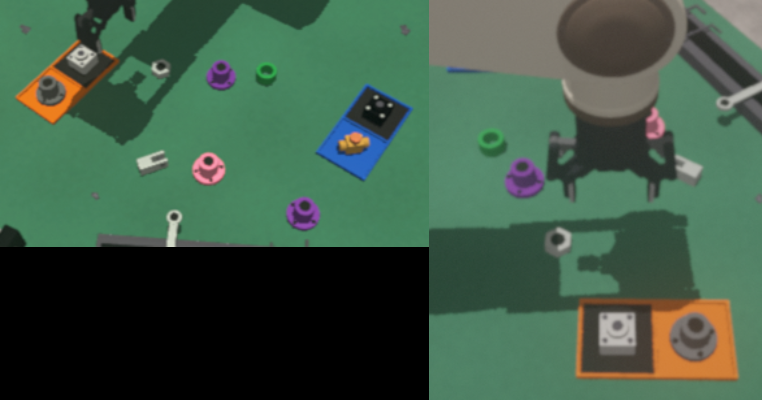

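All four parts stand flat and central in their pockets, the bystanders have not moved, and the gripper is clear. Handing in.

```bash
python3 -c "
from cell import job,status
print(job.job_done(),status.state()['clock'])"
```

```text
the job is handed in; nothing more can be done
the job is handed in; nothing more can be done
```

Both kits are made up and the job is handed in, at about 22 s on the robot's clock. In the order asked, the black cap (mat) and brass valve (bare) went into the blue tray, then the silver cap (mat) and grey flange (bare) into the orange tray.

**Placement:** the last pictures show all four parts upright and flat, with tops at the height expected above the tray floor. Each is within about 3 mm of its pocket's middle.

**Left alone:** the clevis, bush, nut and the pink and purple look-alikes are where they were. The gripper is open and clear.

**Forces:** the force readings I saw stayed under 13 N.

**Checks that disagreed or were limited:**
- The scene camera reads about 4 mm farther in x than the wrist camera. I relied on the wrist camera and the tray outline fits.
- In the last check the arm hid the blue tray from the side camera, so those two parts were confirmed by the scene camera and a partial wrist view only.

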